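Set the instrument turntable to its datum line and log it

ROBOT

A 7-joint arm with a two-finger parallel gripper is mounted at the origin on the work surface. World frame = base frame: x ahead of the robot, y to its left, z up, the work surface at z = 0. Lengths are in m, angles in rad, forces in N, time in s.
With the tool pointing down it reaches from about 0.4 to 0.875 m from the base axis. Payload 19.3 kg.
Tool frame: the origin (TCP) lies midway between the tips of the shut fingers; the grasp point (between the pads) lies 19 mm behind it; z points along the fingers, y is the line along which they close (so a half turn about z gives the same grasp; the last joint's range is limited). The gripper opens to 85 mm and grips with 20 to 120 N. Pads are 22 mm wide; open, the fingers measure 114 mm over their backs; the gripper's body (76 mm by 85 mm) begins 54 mm behind the grasp point. The pads swing forward as they close: fully open they stand 13 mm farther back than shut.
Start: joints at [-1.361, 0.521, -0.036, 1.599, 0.021, 1.021, -0.113], TCP at [0.173, 0.601, 0.231] pointing down, gripper open.
Joint ranges: [-2.91, 2.91], [-0.3, 2.13], [-1.5, 1.42], [0.17, 2.43], [-1.26, 4.41], [0.16, 1.93], [-2.52, 2.52]. Speed limits (rad/s): [1.89, 1.89, 2.39, 2.39, 3.01, 3.01, 3.01].

INTERFACE

Orientations are given as [roll, pitch, yaw] about the fixed x, y, z axes, in that order (R = Rz(yaw) Ry(pitch) Rx(roll)).
In Python, from workcell import bot gives the robot as it stands.
- The arm moves only by the tool move_arm, never from a script. Its argument "moves" is a list that holds one entry, the list of rows, each a list of 7 numbers: the opening, from 0 (shut) to 1 (fully open), then the shift along the tool's x, y, z in units of 1000 mm (1.0 is 1000 mm), then the turn, a rotation vector about the tool's x, y, z in units of 2 pi rad (1.0 is 2 pi rad). A call has 1 to 5 rows; each row is the pose to reach, as a shift and turn from the pose commanded when the call began, along the tool's axes at that moment, turning the shorter way round; what a row does not reach only later rows make up. A row lasts 1/10 s, in which the tool goes at most 50 mm and 8.59 degrees, less where a joint would pass 70% of its speed; a pose out of reach is approached as far as the arm can. A call with a number of a shift or a turn outside -1 to 1 is refused whole. A call with a gripper value outside its range is refused whole. The fingers move at their own pace and stop on an object; "force" is the grip in N (left out, the last holds). Time passes only in rows, so rows that repeat a pose let the fingers close. It gives the time, the measured TCP pose, the force, the opening and the grip force at its end, in the units of the state.
- bot.observe(): the state, without advancing time (a new reading comes with each control period).
- bot.grab_frame(name): name is "scene" or "top"; returns the picture (480x640x3 uint8, red, green, blue); there is no depth.
- bot.camera_params(name): a dict with "vertical_fov" (degrees; the focal length in pixels is half the picture's height over the tangent of half this angle, whatever the lens; pixels are square), "cx", "cy" (the principal point, pixels), "D" ([k1, k2, p1, p2, k3] as OpenCV has them; the pictures are not rectified), "R" (3x3) and "t" (3): a world point X has camera coordinates R X + t. Camera axes: x right, y down, z forward; pixel columns grow to the right and rows downward; lengths in m; the calibration is good to about 2 mm. A picture is of the moment at which its call begins. camera_params takes no time and is no camera call.
- bot.job_done(): hands the job in; it is judged then, once.
The state is a dict: "clock": time; "qpos": joint angles; "qd": joint speeds; "joint_efforts": joint torques, N m; "position": TCP position; "tool_rot": TCP orientation; "force": force on the tool from outside, world axes, zero at the start; "moment": the same for the moment, N m; "grip_width": finger opening in m; "finger_force": force on a finger pad.
Only numpy, scipy, OpenCV 4.12 (cv2) and the standard library are available. Lean on these libraries where they do the work, as an engineer would, in place of code of your own. Each camera call takes 0.05 s, during which the arm holds its last target. There are 200 camera calls.

TASK

On the avionics bench, push the finger post of the round turntable round with a fingertip, either way, until the index line on the turning disc lines up with the long line on the fixed white scale, the two reading as one straight line. Then press the push button on the recorder box fully in and let it come out again, leaving the disc set. Push gently and pinch or lift nothing: the gauge standing on the disc must ride round untouched, and the other things on the bench stay where they are.

Things in the scene. Friction and masses are not known exactly. Their poses are not given: they have to be found in the camera images.
- turntable: Fixed round instrument turntable, 220 mm across; origin on the bench at its centre, z up. White scale ring with its top 30 mm above the bench; on it one long black line (4 mm wide, from radius 80 to 107 mm, along the turntable's +x axis) and eleven short ticks (2 mm wide, radius 98 to 107 mm) every 30 degrees. In the middle a bare aluminium disc, 160 mm across, top 36 mm above the bench, turns about the vertical centre axis.
- dial_centre (a point): Centre of the turning disc, on its axis, at the height of its top face (36 mm above the bench).
- dial_mark (a point): Outer end of the index line on the turning disc (4 mm wide black line from radius 34 to 80 mm): this point lies at radius 80 mm, at the disc's top face. It turns with the disc.
- target_line (a point): Inner end of the long line of the fixed scale, at radius 80 mm and at the height of the disc's top: the index line is set when dial_mark coincides with this point.
- dial_post (a point): Centre of the top of the finger post: an upright steel pin, 14 mm diameter, standing 30 mm above the disc (its top 66 mm above the bench), at radius 62 mm, exactly opposite the index line. It turns with the disc.
- dial (a joint): Angle of the disc in rad, growing counter-clockwise seen from above; 0 (or a whole turn, 6.283) is where the index line meets the long line. No stop is met within a turn either way. It turns stiffly (about 0.06 Nm, 1 N at the post), does not spring back and stays where it is left.
- gauge: Loose round instrument, 53 mm diameter, 38 mm high, 220 g, standing face up on the centre of the disc (its top 74 mm above the bench); origin at the centre of its underside. Rides round with the disc.
- recorder: Fixed grey recorder box, 110 x 130 mm (x, y), 55 mm high; origin on the bench under its centre.
- button_top (a point): Centre of the top face of the round push button on the recorder's top (34 mm diameter, standing 10 mm above a dark steel collar of 50 mm; its top is 77 mm above the bench when out, and lies 10 mm towards -x and 30 mm towards -y of the box's centre in the box's axes); pressed straight down.
- button (a joint): Travel of the push button, m: 0 is out, 0.006 is fully in (about 5 N); a spring returns it.
- socket: Bystander: loose steel socket, 22 mm diameter, 30 mm high, standing on the recorder box 70 to 95 mm from the button; origin under its centre.
- jar: Bystander: small glass jar, 40 mm diameter, 55 mm high, standing on the bench beyond the recorder box; origin under its centre.
- fitting: Bystander: brass and steel pipe fitting, 32 mm diameter, 44 mm high, standing on the bench on the robot's side of the recorder box; origin under its centre.
- altimeter: Bystander: black altimeter standing face up, 82 mm square, 65 mm high; origin under its centre.
- wrench: Bystander: wrench lying on the bench.
- carton: Bystander: small cardboard carton, 90 x 70 x 50 mm; origin under its centre.
Mind the look-alikes: they are no part of the job. Leave any pink look-alike of the recorder alone.

How it is judged:
By the outcome, as a careful person would: the job done as asked, in the order asked, and still so for the second after the job is handed in, with the robot touching nothing.
It also fails if it takes over 58 s, if anything falls off the work surface, if the arm or the gripper's body presses on something with over 40 N, if the wrist force passes 120 N, or if a joint passes its speed limit or range.

## Working session

There is one attempt and no reset: what is moved stays moved. The work goes in short steps, Python scripts to look and compute and a tool call to move; the robot and the scene stay as the last step left them, time stands still between calls to the robot, and variables do not carry over. Pictures are saved under pics/ and viewed, at most 10 in all, crops included, and the job is handed in when it is done.

Besides the shell and the picture viewer there is one more tool, called after ">>>" in YAML: its name, and indented under it one key for each argument. move_arm: Moves the arm, as the interface text tells. Shifts and turns lie within -1 to 1; 1 stands for 1000 mm of shift or 2 pi rad of turn. Its arguments: {"type":"object","properties":{"moves":{"type":"array"},"force":{"type":"number"}},"required":["moves"]}

```bash
mkdir -p pics
cat > h.py <<'E'
import numpy as np, cv2
from workcell import bot
def K(n):
    p=bot.camera_params(n); f=240/np.tan(np.radians(p["vertical_fov"])/2)
    return np.array([[f,0,p["cx"]],[0,f,p["cy"]],[0,0,1.]]),np.array(p["D"],float),np.array(p["R"]),np.array(p["t"])
def w(n,uv,z):
    k,D,R,t=K(n); q=cv2.undistortPoints(np.array([[uv]],float),k,D)[0,0]
    d=R.T@np.array([q[0],q[1],1]); c=-R.T@t
    return c+d*(z-c[2])/d[2]
def px(n,X):
    k,D,R,t=K(n); return cv2.projectPoints(np.array([X],float),cv2.Rodrigues(R)[0],t,k,D)[0].ravel()
def save(n,name,crop=None,s=1):
    im=bot.grab_frame(n)[:,:,::-1]
    if crop: x,y,a,b=crop; im=im[y:y+b,x:x+a]
    cv2.imwrite(f"pics/{name}.png",cv2.resize(np.ascontiguousarray(im),None,fx=s,fy=s,interpolation=cv2.INTER_CUBIC))
E
python3 - <<'E'
from h import *
save("top","t0"); save("scene","s0")
for n in("top","scene"):
    k,D,R,t=K(n); print(n,k[0,0],D,-R.T@t,R[2])
print(bot.observe())
E
```

```text
top 529.1271457086842 [0.0453668 0.        0.        0.        0.       ] [ 0.31916157 -0.02599486  1.0881818 ] [ 0.20903393  0.02618092 -0.97755786]
scene 527.0393416920106 [-0.11937445  0.          0.          0.          0.        ] [1.38131413 0.33171633 0.72284568] [-0.76094787 -0.29691369 -0.57688872]
{'clock': 0.1, 'qpos': array([-1.36119109,  0.52191479, -0.03632779,  1.59992718,  0.02118936,
        1.02109863, -0.1127911 ]), 'qd': array([-1.42534954e-04, -1.95267511e-03,  8.88054599e-04, -2.42268672e-03,
       -1.44670520e-04,  5.79336013e-04, -9.96404526e-05]), 'joint_efforts': array([ 3.37526952e-03, -9.28465748e+01,  1.98374256e+00, -3.70537448e+01,
        1.80873560e-02,  5.41560788e-03, -5.34333094e-05]), 'position': array([0.17255422, 0.60040861, 0.23081649]), 'tool_rot': array([-3.14063092e+00,  5.74752535e-05,  2.86177969e+00]), 'force': array([ 0.82928102, -1.82411979, -0.34252767]), 'moment': array([-0.02923887, -0.02257222, -0.00964716]), 'finger_force': 0.0, 'grip_width': 0.08535094169777016}
```

View pics/t0.png

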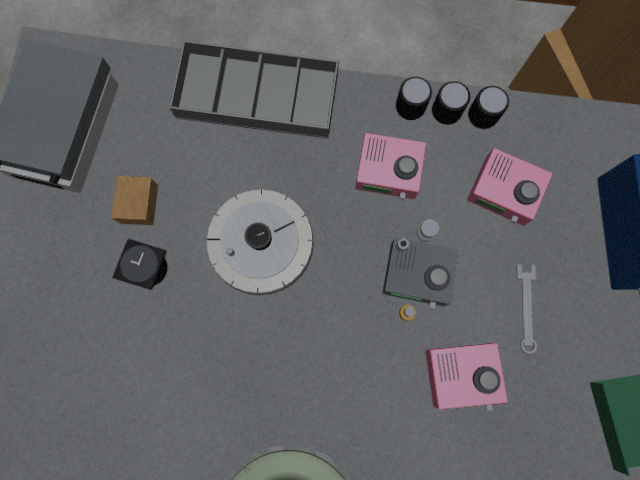

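View pics/s0.png

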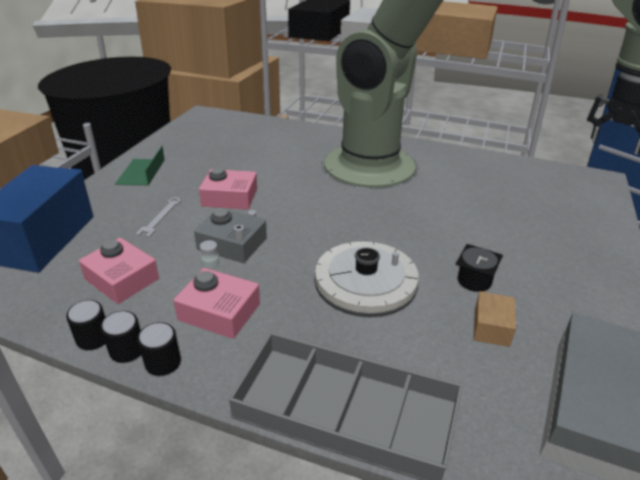

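The top view shows the turntable at about (260,241), with its index line towards (290,223), post at (230,252) and long scale line at (213,239). The grey recorder's button is at (437,277), the socket at (403,244), the fitting at (408,312) and the jar at (429,230). I'll enlarge both areas.

Run:
```python
from h import *
im=bot.grab_frame("top")[:,:,::-1]
a=im[181:301,200:320]; b=im[211:331,370:490]
cv2.imwrite("pics/c0.png",np.hstack([cv2.resize(np.ascontiguousarray(q),(400,400),interpolation=cv2.INTER_CUBIC) for q in(a,b)]))
```

```text
(no output)
```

View pics/c0.png

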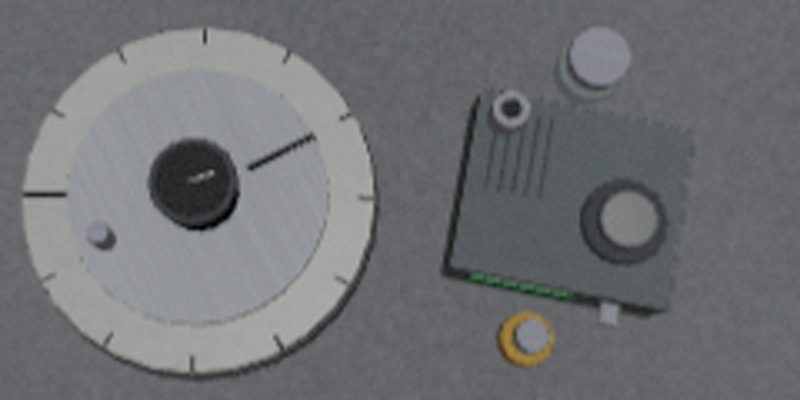

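Run:
```python
from h import *
s=.3
c=lambda u,v,o:((u+.5)*s-.5+o[0],(v+.5)*s-.5+o[1])
A=(200,181);B=(370-120,211)
B=(370,211)
f=lambda n,u,v,z,o=A:print(n,w("top",c(u,v,o),z)[:2].round(4)) or w("top",c(u,v,o),z)[:2]
L=f("long out",24,194,.03);R=f("opp tick",372,198,.03);T=f("tick top",205,36,.03);Bt=f("bot",193,363,.03)
C=(L+R)/2; print("C",C,(T+Bt)/2,np.hypot(*(L-R)),np.hypot(*(T-Bt)))
print("disc C",np.mean([w("top",c(u,v,A),.036)[:2] for u,v in((68,197),(330,197),(199,68),(199,325))],0))
an=lambda v:np.degrees(np.arctan2(v[1],v[0]))
i1=f("idx in",249,168,.036);i2=f("idx out",315,137,.036);p=f("post",99,233,.066)
print("long ang",an(L-R),an(L-C),"idx",an(i2-i1),an(i2-C),"post",an(p-C),np.hypot(*(p-C)))
f("gauge",197,180,.074)
for n,u,v,z in(("button",629-400,219,.077),("socket",511-400,109,.085),("fit",530-400,334,.044),("jar",600-400,56,.055),("boxBL",450-400,270,.055),("boxBR",663-400,305,.055),("boxTR",692-400,130,.055),("TL",480-400,95,.055)): f(n,u,v,z,B)
print(px("top",[.45,.2,.03]))
```

```text
long out [0.5146 0.2426]
opp tick [0.5412 0.0312]
tick top [0.6295 0.1493]
bot [0.4261 0.1234]
C [0.52788726 0.13691625] [0.52782241 0.13633965] 0.21301244555647153 0.2050007004737962
disc C [0.52693263 0.1355194 ]
idx in [0.5482 0.1081]
idx out [0.5731 0.071 ]
post [0.4908 0.1856]
long ang 97.1647677147528 97.16476771475278 idx -56.1753664614851 -55.539002711464335 post 127.29840642845092 0.061186595329530975
gauge [0.5286 0.1325]
button [ 0.494  -0.2236]
socket [ 0.5474 -0.1485]
fit [ 0.4238 -0.1787]
jar [ 0.5939 -0.2017]
boxBL [ 0.4534 -0.1269]
boxBR [ 0.4501 -0.252 ]
boxTR [ 0.5562 -0.2601]
TL [ 0.5602 -0.1329]
[221.86217951 272.71957695]
```

```bash
cat >> h.py <<'E'
from scipy.spatial.transform import Rotation as Ro
def go(x,y,z,yawdeg):
    o=bot.observe(); R=Ro.from_euler("xyz",o["tool_rot"])
    G=Ro.from_euler("xyz",[np.pi,0,np.radians(yawdeg)])
    print(o["clock"],o["position"].round(4),np.degrees(o["tool_rot"]).round(2),o["force"].round(1),"->",R.inv().apply(np.array([x,y,z])-o["position"]).round(4),((R.inv()*G).as_rotvec()/2/np.pi).round(4))
C=np.array([.5278,.1365])
def beh(th,d,z,r=.062):
    t=np.radians(th); e=np.array([np.cos(t),np.sin(t)]); p=C+r*e-d*np.array([-e[1],e[0]]); go(*p,z,th-90)
E
python3 - <<'E'
from h import *
beh(126,.032,.16)
c=np.array([-.018,.062,0])
for a in(5,10,15,20,25):
    print(a,(c-Ro.from_euler("z",-a,degrees=True).apply(c)).round(4),-a/360)
E
```

```text
0.15 [0.1726 0.6005 0.2309] [-179.95    0.    163.97] [ 0.9  0.1 -1. ] -> [-0.4404 -0.2844  0.0711] [-1.000e-04  2.000e-04  3.555e-01]
5 [-0.0055 -0.0013  0.    ] -0.013888888888888888
10 [-0.011  -0.0022  0.    ] -0.027777777777777776
15 [-0.0167 -0.0025  0.    ] -0.041666666666666664
20 [-0.0223 -0.0024  0.    ] -0.05555555555555555
25 [-0.0279 -0.0018  0.    ] -0.06944444444444445
```

>>> move_arm:
  moves:
    - [[0,-0.44,-0.284,0.0,0,0,0.355],[0,-0.44,-0.284,0.0,0,0,0.355],[0,-0.44,-0.284,0.0,0,0,0.355],[0,-0.44,-0.284,0.0,0,0,0.355],[0,-0.44,-0.284,0.0,0,0,0.355]]
  force: 20

```text
clock: 0.65
position: [0.338, 0.4106, 0.2314]
tool_rot: [3.142, -0.0, 2.106]
force: [1.0, 1.4, -1.1]
grip_width: 0.0123
finger_force: 0.0
```

```bash
python3 -c "
from h import *
beh(126,.032,.2)"
```

```text
0.65 [0.338  0.4106 0.2314] [ 1.7999e+02 -1.0000e-02  1.2064e+02] [ 1.   1.4 -1.1] -> [-0.2679  0.0496  0.0313] [-0.     -0.      0.2351]
```

>>> move_arm:
  moves:
    - [[0,-0.268,0.05,0.03,0,0,0.235],[0,-0.268,0.05,0.03,0,0,0.235],[0,-0.268,0.05,0.03,0,0,0.235],[0,-0.268,0.05,0.03,0,0,0.235],[0,-0.268,0.05,0.03,0,0,0.235]]

```text
clock: 1.15
position: [0.5029, 0.2248, 0.2038]
tool_rot: [3.141, -0.0, 1.356]
force: [0.8, 0.7, 0.6]
grip_width: 0.0003
finger_force: 0.0
```

```bash
python3 -c "
from h import *
beh(126,.032,.13)"
```

```text
1.15 [0.5029 0.2248 0.2038] [ 1.7999e+02 -1.0000e-02  7.7690e+01] [0.8 0.7 0.6] -> [-0.0158  0.0181  0.0738] [ 0.     -0.      0.1158]
```

>>> move_arm:
  moves:
    - [[0,-0.016,0.018,0.03,0,0,0.116],[0,-0.016,0.018,0.06,0,0,0.116],[0,-0.016,0.018,0.074,0,0,0.116],[0,-0.016,0.018,0.074,0,0,0.116],[0,-0.016,0.018,0.074,0,0,0.116]]

```text
clock: 1.65
position: [0.5159, 0.2068, 0.1293]
tool_rot: [3.142, 0.001, 0.627]
force: [-0.3, 1.2, -0.3]
grip_width: -0.0002
finger_force: 0.0
```

```bash
python3 -c "
from h import *
beh(126,.032,.045)
save('scene','s1',(280,180,180,150),4)"
```

```text
1.65 [0.5159 0.2068 0.1293] [1.80e+02 8.00e-02 3.59e+01] [-0.3  1.2 -0.3] -> [0.0004 0.0018 0.0843] [ 0.      0.0002 -0.0003]
```

View pics/s1.png

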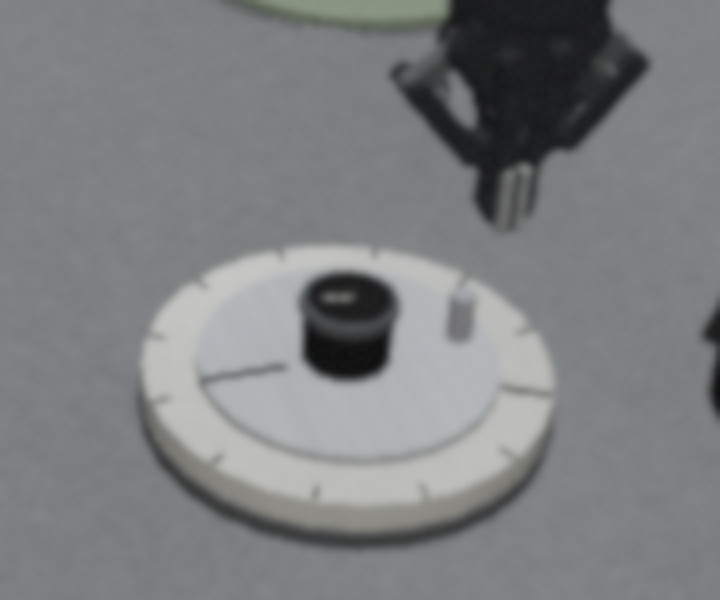

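The closed fingertip at (508,230) in the crop hangs behind the post, which is at (460,310), and clear of the gauge. I'll go down, then push round.

>>> move_arm:
  moves:
    - [[0,0,0.002,0.03,0,0,0],[0,0,0.002,0.06,0,0,0],[0,0,0.002,0.075,0,0,0],[0,0,0.002,0.084,0,0,0],[0,0,0.002,0.084,0,0,0]]

```text
clock: 2.2
position: [0.5173, 0.2052, 0.0456]
tool_rot: [-3.141, 0.001, 0.634]
force: [0.2, 0.6, 0.2]
grip_width: -0.0001
finger_force: 0.0
```

>>> move_arm:
  moves:
    - [[0,-0.003,0,0,0,0,0],[0,-0.006,0,0,0,0,0],[0,-0.009,0,0,0,0,0],[0,-0.012,0,0,0,0,0],[0,-0.014,0,0,0,0,0]]

```text
clock: 2.7
position: [0.5061, 0.1972, 0.0463]
tool_rot: [-3.142, -0.001, 0.633]
force: [0.2, 2.1, 0.7]
grip_width: 0.0004
finger_force: 0.6
```

>>> move_arm:
  moves:
    - [[0,-0.0044,-0.0011,0,0,0,-0.0111],[0,-0.0088,-0.0019,0,0,0,-0.0222],[0,-0.0133,-0.0024,0,0,0,-0.0333],[0,-0.0178,-0.0026,0,0,0,-0.0444],[0,-0.0223,-0.0024,0,0,0,-0.0556]]

```text
clock: 3.2
position: [0.4868, 0.1859, 0.0462]
tool_rot: [3.141, -0.001, 0.985]
force: [1.3, -0.2, -0.4]
grip_width: 0.0001
finger_force: 0.6
```

```bash
python3 -c "
from h import *
beh(146,.018,.045)
save('scene','s2',(280,180,180,150),4)"
```

```text
3.2 [0.4868 0.1859 0.0462] [ 1.7997e+02 -3.0000e-02  5.6450e+01] [ 1.3 -0.2 -0.4] -> [ 0.     -0.0004  0.0012] [ 0.0001 -0.0001  0.0013]
```

View pics/s2.png

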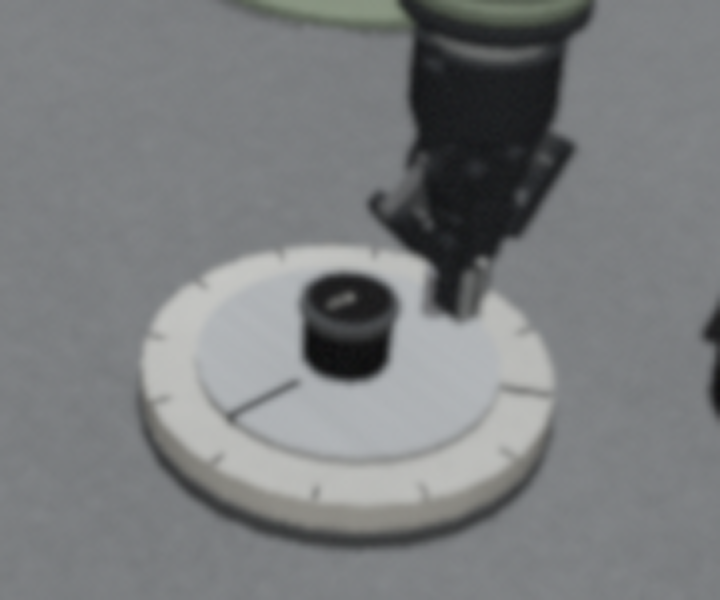

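The disc is turning: the index line's end has moved to (229,416) in the crop and the gauge is riding round with it. I'll carry on.

>>> move_arm:
  moves:
    - [[0,-0.0044,-0.0011,0,0,0,-0.0111],[0,-0.0088,-0.0019,0,0,0,-0.0222],[0,-0.0133,-0.0024,0,0,0,-0.0333],[0,-0.0178,-0.0026,0,0,0,-0.0444],[0,-0.0223,-0.0024,0,0,0,-0.0556]]

```text
clock: 3.75
position: [0.4725, 0.1687, 0.0461]
tool_rot: [3.141, -0.0, 1.333]
force: [2.2, 1.1, -0.6]
grip_width: -0.0001
finger_force: 0.6
```

>>> move_arm:
  moves:
    - [[0,-0.0044,-0.0011,0,0,0,-0.0111],[0,-0.0088,-0.0019,0,0,0,-0.0222],[0,-0.0133,-0.0024,0,0,0,-0.0333],[0,-0.0178,-0.0026,0,0,0,-0.0444],[0,-0.0223,-0.0024,0,0,0,-0.0556]]

```text
clock: 4.25
position: [0.4649, 0.1476, 0.0461]
tool_rot: [3.141, -0.0, 1.682]
force: [1.6, 0.7, 0.5]
grip_width: 0.0005
finger_force: 0.6
```

```bash
python3 -c "
from h import *
beh(186,.018,.045)
print(bot.observe()['qpos'].round(2))
u=lambda a,b:((a+.5)/4-.5+280,(b+.5)/4-.5+180)
for q in((229,416),(298,382)):
    v=w('scene',u(*q),.036)[:2]-C; print(np.degrees(np.arctan2(v[1],v[0])),np.hypot(*v))
v=w('scene',u(500,387),.03)[:2]-C; print(np.degrees(np.arctan2(v[1],v[0])),np.hypot(*v))
v=w('scene',u(551,393),.03)[:2]-C; print(np.degrees(np.arctan2(v[1],v[0])),np.hypot(*v))
"
```

```text
4.25 [0.4649 0.1476 0.0461] [ 1.7998e+02 -1.0000e-02  9.6390e+01] [1.6 0.7 0.5] -> [ 0.0004 -0.0006  0.0011] [ 0.0001 -0.      0.0011]
[-0.54  0.62  0.14  2.09 -0.2   0.44 -0.13]
-31.101043820937377 0.08035000057710227
-28.951195245140315 0.034653788727091725
97.10689402684113 0.08169563260988837
97.77886675211705 0.10807406407255397
```

>>> move_arm:
  moves:
    - [[0,-0.0044,-0.0011,0,0,0,-0.0111],[0,-0.0088,-0.0019,0,0,0,-0.0222],[0,-0.0133,-0.0024,0,0,0,-0.0333],[0,-0.0178,-0.0026,0,0,0,-0.0444],[0,-0.0223,-0.0024,0,0,0,-0.0556]]

```text
clock: 4.75
position: [0.4649, 0.1251, 0.0461]
tool_rot: [3.141, 0.0, 2.032]
force: [0.1, 1.9, 1.1]
grip_width: 0.0002
finger_force: 0.6
```

>>> move_arm:
  moves:
    - [[0,-0.0044,-0.0011,0,0,0,-0.0111],[0,-0.0088,-0.0019,0,0,0,-0.0222],[0,-0.0133,-0.0024,0,0,0,-0.0333],[0,-0.0178,-0.0026,0,0,0,-0.0444],[0,-0.0223,-0.0024,0,0,0,-0.0556]]

```text
clock: 5.25
position: [0.4726, 0.104, 0.046]
tool_rot: [-3.142, 0.0, 2.381]
force: [-1.4, 2.0, 0.3]
grip_width: 0.0001
finger_force: 0.6
```

>>> move_arm:
  moves:
    - [[0,-0.0044,-0.0011,0,0,0,-0.0111],[0,-0.0088,-0.0019,0,0,0,-0.0222],[0,-0.0133,-0.0024,0,0,0,-0.0333],[0,-0.0178,-0.0026,0,0,0,-0.0444],[0,-0.0223,-0.0024,0,0,0,-0.0556]]

```text
clock: 5.75
position: [0.487, 0.0868, 0.046]
tool_rot: [-3.141, -0.0, 2.73]
force: [-0.6, 0.6, 1.0]
grip_width: 0.0003
finger_force: 0.6
```

```bash
python3 -c "
from h import *
beh(246,.018,.045)
print(bot.observe()['qpos'].round(2))"
```

```text
5.75 [0.487  0.0868 0.046 ] [-1.7998e+02 -1.0000e-02  1.5644e+02] [-0.6  0.6  1. ] -> [ 0.0009 -0.      0.001 ] [-0.     -0.      0.0012]
[-0.19  0.62 -0.14  2.06  0.18  0.47  0.69]
```

>>> move_arm:
  moves:
    - [[0,-0.0044,-0.0011,0,0,0,-0.0111],[0,-0.0088,-0.0019,0,0,0,-0.0222],[0,-0.0133,-0.0024,0,0,0,-0.0333],[0,-0.0178,-0.0026,0,0,0,-0.0444],[0,-0.0223,-0.0024,0,0,0,-0.0556]]

```text
clock: 6.25
position: [0.5064, 0.0756, 0.0459]
tool_rot: [-3.141, -0.001, 3.08]
force: [-1.2, 0.1, 1.6]
grip_width: 0.0002
finger_force: 0.6
```

```bash
python3 -c "
from h import *
beh(266,.018,.045)
save('scene','s3',(310,220,120,100),6)"
```

```text
6.25 [0.5064 0.0756 0.0459] [-1.7998e+02 -3.0000e-02  1.7644e+02] [-1.2  0.1  1.6] -> [0.0009 0.0003 0.0009] [-0.0001 -0.0001  0.0012]
```

View pics/s3.png

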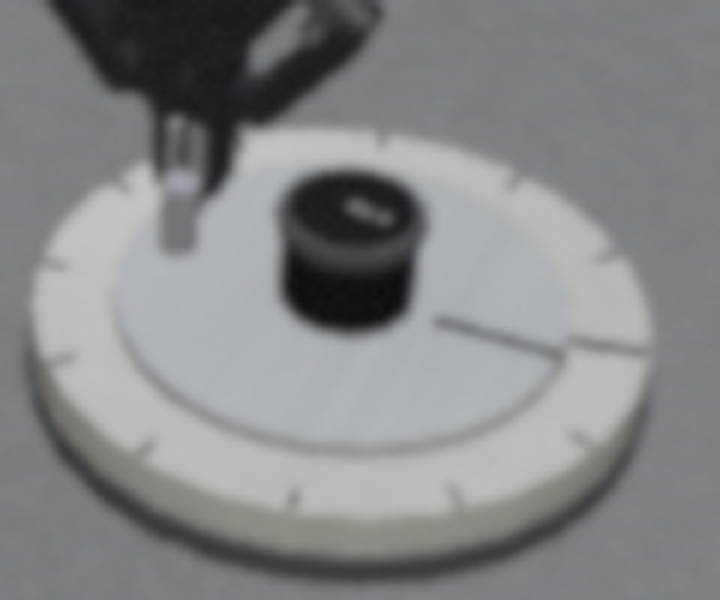

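The index line runs (437,320)–(562,357) in the crop and the long line (573,341)–(648,351), so a few degrees are left. I'll measure this by sampling darkness round circles.

```bash
cat >> h.py <<'E'
def meas(n):
    g=cv2.cvtColor(bot.grab_frame(n),cv2.COLOR_RGB2GRAY).astype(np.float32)
    a=np.arange(75,115,.1); t=np.radians(a); out=[]
    def ring(rs,z):
        P=[]
        for r in rs:
            uv=np.array([px(n,[C[0]+r*np.cos(x),C[1]+r*np.sin(x),z]) for x in t],np.float32)
            v=cv2.remap(g,uv[:,:1].copy(),uv[:,1:].copy(),cv2.INTER_LINEAR)[:,0]
            d=np.clip(np.median(v)-v-.4*(np.median(v)-v.min()),0,None); m=abs(a-a[d.argmax()])<5; d=d*m
            al=np.radians((d*a).sum()/d.sum()); P.append(C+r*np.array([np.cos(al),np.sin(al)]))
        return np.array(P)
    I=ring(np.arange(.042,.077,.004),.036);L=ring(np.arange(.085,.105,.003),.03)
    dg=lambda v:np.degrees(np.arctan2(v[1],v[0]))
    for Q in(I,L): print(n,"pts",np.round([dg(q-C) for q in Q],1))
    # point of each line extrapolated to r=.08
    f=lambda Q:(np.polynomial.polynomial.polyfit(np.linalg.norm(Q-C,axis=1),[dg(q-C)*np.linalg.norm(q-C) for q in Q],1)@[1,.08])/.08
    print(n,"mean idx,long",np.mean([dg(q-C) for q in I]),np.mean([dg(q-C) for q in L]),"at r80",f(I),f(L),"gap",f(L)-f(I))
E
python3 -c "
from h import *
meas('scene'); meas('top')"
```

```text
Traceback (most recent call last):
  File "h.py", line 35, in meas
    I=ring(np.arange(.042,.077,.004),.036);L=ring(np.arange(.085,.105,.003),.03)
  File "h.py", line 30, in ring
    uv=np.array([px(n,[C[0]+r*np.cos(x),C[1]+r*np.sin(x),z]) for x in t],np.float32)
                 ~~^^^^^^^^^^^^^^^^^^^^^^^^^^^^^^^^^^^^^^^^^
  File "h.py", line 11, in px
    k,D,R,t=K(n); return cv2.projectPoints(np.array([X],float),cv2.Rodrigues(R)[0],t,k,D)[0].ravel()
            ~^^^
  File "h.py", line 4, in K
    p=bot.camera_params(n); f=240/np.tan(np.radians(p["vertical_fov"])/2)
ValueError: time passes only in moves, steps and waits
```

```bash
sed -i 's/^def K(n):/import functools\n@functools.lru_cache\ndef K(n):/' h.py
python3 -c "
from h import *
meas('scene'); meas('top')"
```

```text
scene pts [86.3 86.5 86.4 86.3 86.5 86.7 86.4 86.3 86.4]
scene pts [97.3 97.1 96.9 97.1 97.2 97.2 97. ]
scene mean idx,long 86.42060505801545 97.10299923089435 at r80 86.43408798290231 97.15684272856798 gap 10.722754745665668
top pts [106.7 104.5  96.3  92.2  86.5  84.4  77.5  76.1  86.4]
top pts [97.  97.  97.1 97.1 97.1 97.2 97.2]
top mean idx,long 90.06976202763066 97.10582978918163 at r80 75.65872129759606 96.96226519691567 gap 21.303543899319607
```

>>> move_arm:
  moves:
    - [[0,-0.0033,-0.0008,0,0,0,-0.0083],[0,-0.0066,-0.0015,0,0,0,-0.0167],[0,-0.0099,-0.002,0,0,0,-0.025],[0,-0.0108,-0.0021,0,0,0,-0.0272],[0,-0.0108,-0.0021,0,0,0,-0.0272]]

```text
clock: 6.95
position: [0.517, 0.0731, 0.0459]
tool_rot: [-3.142, -0.0, -3.036]
force: [0.0, 1.7, -0.0]
grip_width: -0.0002
finger_force: 0.0
```

```bash
python3 -c "
from h import *
meas('scene');beh(276,.018,.045)"
```

```text
scene pts [94.6 94.8 95.4 95.  94.8 95.1 95.2 94.9 95. ]
scene pts [97.3 97.1 96.9 97.1 97.2 97.2 97. ]
scene mean idx,long 94.98624791155063 97.10187481911616 at r80 95.08213957496271 97.14176533321114 gap 2.05962575824843
7.0 [0.5169 0.0732 0.0459] [ 180.     -0.   -173.95] [-0.2  0.3  0.2] -> [ 0.0006 -0.0001  0.0009] [ 0.     -0.      0.0001]
```

>>> move_arm:
  moves:
    - [[0,-0.001,-0.0002,0,0,0,-0.0025],[0,-0.002,-0.0005,0,0,0,-0.005],[0,-0.0024,-0.0006,0,0,0,-0.006],[0,-0.0024,-0.0006,0,0,0,-0.006]]

```text
clock: 7.4
position: [0.5196, 0.0727, 0.046]
tool_rot: [3.142, 0.0, -2.996]
force: [0.4, -0.3, -0.7]
grip_width: -0.0002
finger_force: 0.2
```

```bash
python3 -c "
from h import *
meas('scene');beh(278,.018,.045)"
```

```text
scene pts [97.6 98.3 97.4 97.1 97.5 97.4 97.2 97.2 97.4]
scene pts [97.4 97.1 97.  97.1 97.2 97.1 97. ]
scene mean idx,long 97.45374318521999 97.12565013345043 at r80 97.16332010646802 97.30395865944196 gap 0.14063855297393957
7.45 [0.5196 0.0727 0.046 ] [ 1.8000e+02  1.0000e-02 -1.7169e+02] [-1.3  0.  -0.1] -> [0.001 0.    0.001] [0.     0.     0.0009]
```

Set to within about 0.2°. I'll back off, lift, and check from above.

>>> move_arm:
  moves:
    - [[0,0.005,0,0,0,0,0],[0,0.012,0,0,0,0,0],[0,0.015,0,0,0,0,0],[0,0.015,0,-0.03,0,0,0],[0,0.015,0,-0.07,0,0,0]]

```text
clock: 7.95
position: [0.5032, 0.0705, 0.1156]
tool_rot: [3.142, -0.003, -2.996]
force: [0.9, -1.3, 0.1]
grip_width: 0.0001
finger_force: 0.0
```

>>> move_arm:
  moves:
    - [[0,0,0,-0.04,0,0,0],[0,0,0,-0.08,0,0,0],[0,0,0,-0.08,0,0,0]]

```text
clock: 8.25
position: [0.5065, 0.071, 0.2006]
tool_rot: [-3.141, 0.007, -2.997]
force: [0.8, 0.0, -0.5]
grip_width: 0.0003
finger_force: 0.0
```

```bash
python3 -c "
from h import *
meas('scene')
go(.494,-.2236,.16,140)"
```

```text
scene pts [97.6 98.1 97.4 97.1 97.4 97.4 97.2 97.2 97.4]
scene pts [97.4 97.1 96.9 97.1 97.2 97.1 97. ]
scene mean idx,long 97.41731376509242 97.12010693802338 at r80 97.1847751634834 97.27953506532994 gap 0.09475990184654393
8.3 [0.5056 0.0706 0.1982] [-179.98    0.25 -171.7 ] [-0.3 -0.2 -0.6] -> [ 0.0541 -0.2894  0.0381] [0.0002 0.0007 0.1342]
```

>>> move_arm:
  moves:
    - [[0,0.054,-0.289,0,0,0,0.134],[0,0.054,-0.289,0,0,0,0.134],[0,0.054,-0.289,0,0,0,0.134],[0,0.054,-0.289,0,0,0,0.134],[0,0.054,-0.289,0,0,0,0.134]]

```text
clock: 8.8
position: [0.4938, -0.1812, 0.1951]
tool_rot: [-3.141, -0.001, 2.531]
force: [1.7, -0.4, 0.3]
grip_width: -0.0001
finger_force: 0.0
```

```bash
python3 -c "
from h import *
meas('top')
go(.494,-.2236,.13,140)"
```

```text
top pts [97.3 97.4 97.4 97.4 97.6 97.6 97.6 97.6 97.5]
top pts [97.  97.1 97.1 97.1 97.1 97.2 97.2]
top mean idx,long 97.50350729710789 97.10852779238483 at r80 97.62775231204428 96.97664410272047 gap -0.6511082093238088
8.85 [ 0.4924 -0.1897  0.195 ] [-1.7977e+02  3.0000e-02  1.4398e+02] [ -5.8 -12.2  -0.7] -> [-0.0211 -0.0262  0.0651] [-0.0006  0.0001  0.0111]
```

Both cameras put the lines within about 0.4° of each other (roughly half a millimetre), so the setting stands. Next is the button.

>>> move_arm:
  moves:
    - [[0,-0.021,-0.026,0.03,0,0,0.011],[0,-0.021,-0.026,0.055,0,0,0.011],[0,-0.021,-0.026,0.065,0,0,0.011],[0,-0.021,-0.026,0.065,0,0,0.011]]

```text
clock: 9.25
position: [0.4964, -0.2116, 0.1294]
tool_rot: [-3.141, -0.003, 2.469]
force: [-0.7, 0.3, 1.5]
grip_width: 0.0001
finger_force: 0.0
```

```bash
python3 -c "
from h import *
go(.494,-.2236,.08,140)
save('scene','s4',(170,150,150,120),5)"
```

```text
9.25 [ 0.4964 -0.2116  0.1294] [-179.95   -0.18  141.46] [-0.7  0.3  1.5] -> [-0.0058 -0.0108  0.0494] [-0.0002 -0.0005  0.0041]
```

View pics/s4.png

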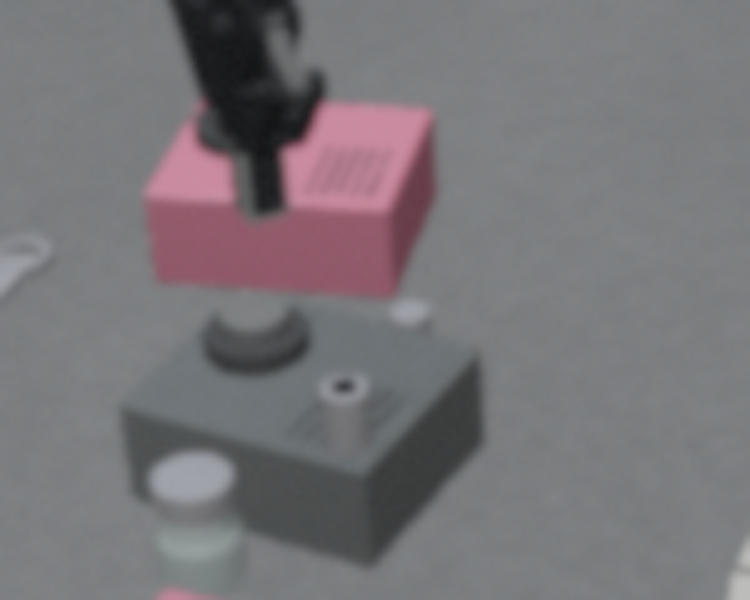

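The tip at (262,215) in the crop hangs above the button top at about (252,310). I'll go down to just above it.

>>> move_arm:
  moves:
    - [[0,-0.006,-0.011,0.01,0,0,0.004],[0,-0.006,-0.011,0.025,0,0,0.004],[0,-0.006,-0.011,0.035,0,0,0.004],[0,-0.006,-0.011,0.04,0,0,0.004],[0,-0.006,-0.011,0.04,0,0,0.004]]

```text
clock: 9.8
position: [0.4951, -0.2248, 0.0906]
tool_rot: [-3.141, -0.001, 2.443]
force: [0.4, 0.2, -0.1]
grip_width: -0.0002
finger_force: 0.0
```

```bash
python3 -c "
from h import *
print(w('scene',(252.5/5-.4+170,310.5/5-.4+150),.077))
go(.494,-.2236,.077,140)"
```

```text
[ 0.49554712 -0.22286948  0.077     ]
9.8 [ 0.4951 -0.2248  0.0906] [-1.7999e+02 -3.0000e-02  1.3996e+02] [ 0.4  0.2 -0.1] -> [0.0016 0.0002 0.0136] [-0.     -0.0001 -0.0001]
```

Centred to about 2 mm. I'll press in small steps and watch the force.

>>> move_arm:
  moves:
    - [[0,0,0,0.006,0,0,0],[0,0,0,0.012,0,0,0],[0,0,0,0.015,0,0,0],[0,0,0,0.018,0,0,0],[0,0,0,0.018,0,0,0]]

```text
clock: 10.3
position: [0.4952, -0.2249, 0.0728]
tool_rot: [-3.142, -0.0, 2.443]
force: [-0.4, 0.3, 3.4]
grip_width: -0.0001
finger_force: 1.9
```

>>> move_arm:
  moves:
    - [[0,0,0,0.001,0,0,0],[0,0,0,0.002,0,0,0],[0,0,0,0.002,0,0,0]]

```text
clock: 10.6
position: [0.4952, -0.2249, 0.0711]
tool_rot: [3.142, 0.0, 2.443]
force: [-0.9, 1.8, 5.5]
grip_width: -0.0002
finger_force: 2.6
```

>>> move_arm:
  moves:
    - [[0,0,0,0.001,0,0,0],[0,0,0,0.002,0,0,0],[0,0,0,0.002,0,0,0]]

```text
clock: 10.9
position: [0.4954, -0.225, 0.0705]
tool_rot: [3.142, 0.001, 2.443]
force: [-9.6, 5.8, 37.7]
grip_width: -0.0001
finger_force: 18.6
```

The hard stop is reached, so the button is fully in. I'll release it straight up.

>>> move_arm:
  moves:
    - [[0,0,0,-0.003,0,0,0],[0,0,0,-0.01,0,0,0],[0,0,0,-0.03,0,0,0],[0,0,0,-0.07,0,0,0],[0,0,0,-0.11,0,0,0]]

```text
clock: 11.4
position: [0.4947, -0.2248, 0.18]
tool_rot: [-3.141, -0.001, 2.443]
force: [0.9, -0.7, 0.8]
grip_width: 0.0001
finger_force: 0.0
```

>>> move_arm:
  moves:
    - [[0,0,0,-0.02,0,0,0],[0,0,0,-0.02,0,0,0],[0,0,0,-0.02,0,0,0],[0,0,0,-0.02,0,0,0]]

```text
clock: 11.8
position: [0.4947, -0.2248, 0.198]
tool_rot: [-3.141, -0.001, 2.443]
force: [-0.1, 0.8, -0.9]
grip_width: 0.0001
finger_force: 0.0
```

```bash
python3 -c "
from h import *
meas('scene');meas('top');o=bot.observe();print(o['position'],o['force'])
save('scene','s5',(170,140,260,180),3)"
```

```text
scene pts [97.6 98.3 97.4 97.1 97.5 97.4 97.2 97.2 97.4]
scene pts [97.4 97.1 96.9 97.1 97.2 97.1 97. ]
scene mean idx,long 97.45351333191903 97.11430127236257 at r80 97.16083403511072 97.29950372637235 gap 0.13866969126162587
top pts [97.4 97.4 97.4 97.5 97.6 97.6 97.6 97.6 97.5]
top pts [97.  97.1 97.1 97.1 97.1 97.1 97.2]
top mean idx,long 97.51533025459578 97.10543827418967 at r80 97.62286907501807 96.99054896768587 gap -0.6323201073322053
[ 0.49475356 -0.22478054  0.19798508] [-0.88360805  0.82412494 -0.3229176 ]
```

View pics/s5.png

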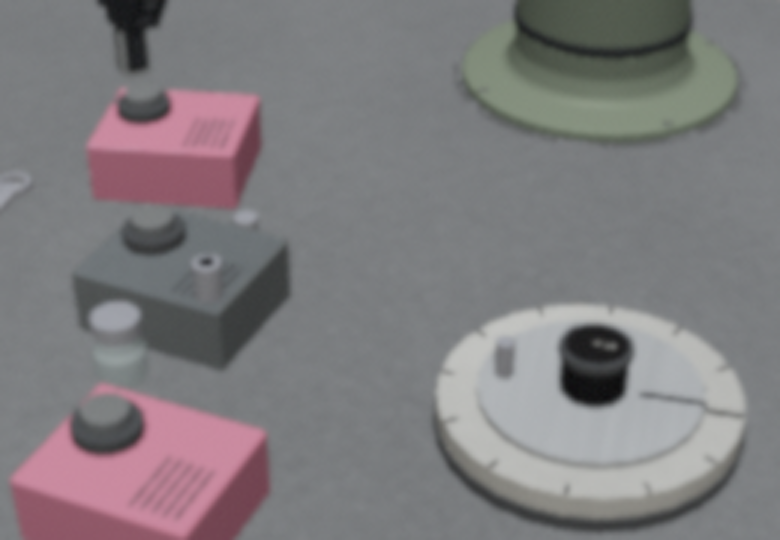

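The index line and long line read as one straight line (640,395)–(742,414) in the crop. The gauge is still centred, the button is out again at (153,225), and the socket, jar and fitting haven't moved. Handing in.

```bash
python3 -c "
from workcell import bot
print(bot.job_done())"
```

```text
the job is handed in; nothing more can be done
None
```

The disc's index line is set to the long line within about 0.4°, the recorder button was then pressed to its stop and came back out, and the job was handed in after about 12 s with the gauge, socket, jar and fitting in place in the last picture.

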